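# Lock a buckle carrier in the toggle-clamp fixture

## Robot

A 6-joint arm with a two-finger parallel gripper is mounted at the origin on the work surface. World frame = base frame: x ahead of the robot, y to its left, z up, the work surface at z = 0. Lengths are in m, angles in rad, forces in N, time in s.
With the tool pointing down it reaches from about 0.3 to 1 m from the base axis. Payload 5.1 kg.
Tool frame: the origin (TCP) lies at the centre of the arm's flange, where the gripper is bolted on; the fingertips stand 190 mm ahead of it and the grasp point (between the pads) lies 171 mm ahead of it (tcp_to_grasp is the distance from the TCP to the grasp point, in m); x points along the fingers, y is the direction in which the jaws open and shut, and the axes are right-handed (so a half turn about x gives the same grasp; the last joint's range is limited). The gripper opens to 95 mm and grips with 3 to 60 N. Pads are 20 mm wide; open, the fingers measure 119 mm over their backs; the gripper's body (75 mm by 180 mm) begins 59 mm behind the grasp point.
Start: joints at [1.051, 0.124, 1.65, -0, 1.367, -0.083], TCP at [0.275, 0.589, 0.405] pointing down, gripper open.
Joint ranges: [-2.61, 2.61], [-1.02, 2.33], [0.03, 2.71], [-1.35, 4.49], [0.32, 2.68], [-2.91, 2.91]. Speed limits (rad/s): [2.57, 2.57, 3.14, 3.14, 3.14, 3.14].

## Interface

Orientations are given as a 3x3 rotation matrix whose columns are the frame's x, y, z axes.
In Python, from workcell import observe, capture, job_done, outline_of, place_of, tcp_to_grasp gives the robot as it stands. The module is installed in compiled form; this text tells all that it offers.
- The arm moves only by the tool servo_tool, never from a script. Its argument "plan" is a list of rows, each a list of 3 entries, a list of its own where there are three numbers: the shift along the tool's x, y, z in mm, then the turn about the tool's x in degrees, then the closure, from 0 (fully open) to 1 (shut). A call has 1 to 20 rows; each row shifts and turns the pose as measured when the row begins, along the tool's axes as they then stand; what a row does not reach is not made up. A row lasts 1/10 s, in which the tool goes at most 50 mm and 8.59 degrees, less where a joint would pass 70% of its speed; a pose out of reach is approached as far as the arm can. A call is refused whole if a number of a shift passes 50 or a number of a turn 8.59, either way. A call with a gripper value outside its range is refused whole. The fingers move at their own pace and stop on an object; the grip force is fixed at half the most. Time passes only in rows, so rows that do not move let the fingers close. It gives the time, the measured TCP pose, the force and the opening at its end, in the units of the state.
- observe(): the state, without advancing time (a new reading comes with each control period).
- capture(name): name is "side" or "top" or "wrist"; returns a dict with "img" (384x512x3 uint8, red, green, blue), "fx", "fy", "cx", "cy" (pixels), "dist_coeffs" ([k1, k2, p1, p2, k3] as OpenCV has them; the pictures are not rectified), "extrinsics" (4x4, takes a point from camera to world coordinates). Camera axes: x right, y up, looking along -z (the intrinsics and any distortion apply to the point x, -y, -z); pixel columns grow to the right and rows downward; lengths in m; the calibration is good to about 2 mm. A picture is of the moment at which its call begins. There is no depth.
- job_done(): hands the job in, once; it reports no verdict.
Trained networks look in the newest picture that a camera, given by its name, has taken for a name from the list of things; names that differ only in an ending like _2 or _b are one class to them, and where a whole thing is asked for, a point or a joint stands for the part that bears it (a point fixed in the world has none). Each returns a list of dicts, best first, with "score" (0 to 1); they miss things now and then, are a little off and sometimes report something else, mostly with a low value. They report only what shows in the picture. A call takes as long as a camera call. They do not tell look-alikes from the thing itself.
- outline_of(camera, target): "region" (384x512 bool, what is visible of it) and "rect" ([left, top, right, bottom] in pixels, round what is visible of it).
- place_of(camera, target): "position" ([column, row] in pixels: a listed point, or the origin of a listed thing).
The state is a dict: "t": time; "qpos": joint angles; "dq": joint speeds; "joint_torque": joint torques, N m; "ee_pos": TCP position; "tcp_rot": TCP orientation; "contact_force": force on the tool from outside, world axes, zero at the start; "ft_torque": the same for the moment, N m; "grip_width": opening from 0.0 (shut) to 1.0 (fully open).
Only numpy, scipy, OpenCV 4.12 (cv2) and the standard library are available. Lean on these libraries where they do the work, as an engineer would, in place of code of your own. Each camera call takes 0.05 s, during which the arm holds its last target.

## Task

Push the black buckle carrier along the channel of the clamping fixture until it is fully home on the adjustable end stop, and keep it pressed there for about a second with a firm, steady push of about 12 N. Then push the toggle clamp's lever over its dead centre so that it snaps shut with its foot in the carrier's slot, and let go. Never push the carrier or the lever harder than 25 N, and leave everything else on the bench where it is.

Things in the scene. Friction and masses are not known exactly. Their poses are not given: they have to be found in the camera images.
- fixture: Clamping fixture fixed to the bench: aluminium plate 12 mm thick (x -100 to +85, y -65 to +115 mm) with a channel between steel walls 13 mm high. Origin at bench height; x along the channel to the stop, y to the clamp, z up. Channel: y -23.5 to 23.5, walls x -40 to 50, open at -x, floor z = 12. Its +x end has a rigid steel stop plate on a setting screw: face anywhere from x = 44 to 56 mm; the setting is not measured.
- pad_tip (a point): Tip of a sprung round steel pad standing 4.5 mm into the channel from its -y side, at fixture x = +42 mm. It wedges aside and rubs on the carrier over the last 9 to 22 mm of travel with 2 to 7 N of drag in all, so the first resistance felt is not yet the stop: the stop gives no further.
- carrier_mid (a point): Centre of the buckle carrier, 12 mm above its underside: black plastic block 100 (x) by 44 (y) by 24 mm tall, 0.11 to 0.19 kg, a steel buckle frame lying on top (to 29 mm). x points to the stop; the flat rear face to push on is at x = -50 mm. Starts in the channel at fixture x -42 to -18 mm. Home (nose on the stop) is at x -6 to +6, as the stop is set, z = 24.
- carrier_slot (a point): Centre of the mouth of the carrier's cross slot, in its top face: 28 (x) by 28 (y) mm, 14 mm deep, 20 mm ahead of the carrier's centre. The clamp's foot goes in here.
- clamp (a joint): Toggle clamp lever angle, rad: 0 = open (sprung, rests there), 0.95 = shut at its stop. Handle leans 0.75 rad from upright to fixture +y when open, 0.20 rad to -y when shut. A spring drives it away from dead centre at 0.60: pushed along its arc the knob takes 4 to 11 N at first, falling to nothing at 0.60; beyond, it snaps shut by itself.
- clamp_axle (a point): Middle of the clamp's axle, which lies along fixture x, at x 20, y 60, z 60 mm. The lever is one rigid piece: handle 85 mm to the knob and, square to it, an arm 60 mm long with a foot (8 mm thick, 34 mm long) that drops into the carrier's slot. If the carrier is well short of home (over 10 mm from fixture x = 0) the foot lands on it and the clamp cannot shut.
- clamp_knob (a point): Centre of the black ball knob, 20 mm across, on the handle's end. In the fixture's frame about x 20, y 118, z 122 mm when open, y 73, z 144 mm at dead centre, y 43, z 143 mm when shut. Push it from its +y side along its arc: towards the fixture's -y and, with it, up; a dead level push takes more force, as the knob rubs upwards on the finger.
- spare: Bystander: a bare carrier like the other but without a buckle, loose on the bench, 100 by 44 by 24 mm; origin under its centre.
- dispenser: Bystander: tape dispenser 140 by 55 by 71 mm tall; origin under its centre.
- tin: Bystander: open steel tin 72 mm across, 50 mm tall; origin under its centre.
- screwdriver: Bystander: screwdriver lying on the bench; origin on the bench under it.
- buckle: Bystander: loose steel buckle frame 50 by 34 by 6 mm lying on the fixture's base plate beside the channel; origin under its centre.
- weight: Bystander: brass weight 44 mm across, 40 mm tall; origin under its centre.
There are look-alikes about, which are no part of the job. Leave any turquoise or white look-alike of the part that bears carrier_mid alone.

How it is judged:
On the way, in this order (a step that is already met when the one before it is completed fails the run):
1. the carrier is pressed against the end stop by the fingers with more than 9 N for 0.4 s, and no longer moves (x of carrier_mid in the frame of fixture between -0.0085 and 0.0085 m and z of carrier_mid in the frame of fixture below 0.027 m and angle between carrier_mid's own z axis and vertical below 0.06 rad and contact force between the fingers and carrier above 9 N and linear speed of carrier below 0.004 m/s and value of joint clamp below 0.3 rad), for 0.4 s.
2. the clamp is snapped shut on the seated carrier (x of carrier_mid in the frame of fixture between -0.0085 and 0.0085 m and z of carrier_mid in the frame of fixture below 0.027 m and angle between carrier_mid's own z axis and vertical below 0.06 rad and value of joint clamp above 0.9 rad), for 0.2 s.
At the end, for the whole second after the job is handed in: The carrier lies flat in the channel where it was pressed on the stop (its centre within 8.5 mm of the fixture's origin along the channel, which covers every stop setting), the clamp is shut (joint above 0.9 of 0.95 rad) with its foot in the slot, both at rest and nothing touched by the robot (all of step 2 and velocity of joint clamp between -0.1 and 0.1 rad/s and linear speed of carrier below 0.02 m/s).
It fails at once if the carrier is pushed with more than 25 N (contact force between any of the arm, the fingers and carrier above 25 N).
It fails at once if the clamp lever is pushed with more than 25 N (contact force between any of the arm, the fingers and clamp above 25 N).
It fails at once if a bystander is moved more than 15 mm (distance of any of spare, dispenser, tin, screwdriver, buckle, weight from where it was at the start of the episode above 0.015 m).
It also fails if it takes over 64 s, if anything falls off the work surface, if the arm or the gripper's body presses on something with over 40 N, if the wrist force passes 120 N, or if a joint passes its speed limit or range.

## Working session

There is one attempt and no reset: what is moved stays moved. The work goes in short steps, Python scripts to look and compute and a tool call to move; the robot and the scene stay as the last step left them, time stands still between calls to the robot, and variables do not carry over. Pictures are saved under pics/ and viewed, and the job is handed in when it is done.

Besides the shell and the picture viewer there is one more tool, called after "Emit:" as a command line: name --argument value ..., lists and objects as JSON in quotes. servo_tool: Moves the arm, as the interface text tells. Its arguments: {"type":"object","properties":{"plan":{"type":"array","items":{"type":"array"}}},"required":["plan"]}

```bash
mkdir -p pics; cat > h.py <<'E'
import numpy as np, cv2
from workcell import *
def save(c,n): cv2.imwrite(f'pics/{n}.png',c['img'][:,:,::-1])
def ray(c,px):
    K=np.array([[c['fx'],0,c['cx']],[0,c['fy'],c['cy']],[0,0,1.]])
    u=cv2.undistortPoints(np.array([[px]],float),K,np.array(c['dist_coeffs'],float))[0,0]
    E=np.array(c['extrinsics']); d=E[:3,:3]@np.array([u[0],-u[1],-1]); return E[:3,3],d/np.linalg.norm(d)
def atz(c,px,z):
    o,d=ray(c,px); return o+d*(z-o[2])/d[2]
def proj(c,P):
    K=np.array([[c['fx'],0,c['cx']],[0,c['fy'],c['cy']],[0,0,1.]])
    E=np.array(c['extrinsics']); p=(np.atleast_2d(P)-E[:3,3])@E[:3,:3]
    p=p*[1,-1,-1]
    return cv2.projectPoints(p.reshape(-1,1,3),np.zeros(3),np.zeros(3),K,np.array(c['dist_coeffs'],float))[0][:,0]
def tri(obs):
    A=np.zeros((3,3));b=np.zeros(3);R=[ray(c,p) for c,p in obs]
    for o,d in R:
        M=np.eye(3)-np.outer(d,d);A+=M;b+=M@o
    x=np.linalg.solve(A,b)
    return x,[np.linalg.norm((np.eye(3)-np.outer(d,d))@(x-o)) for o,d in R]
E
python3 - <<'E'
from h import *
o=observe();print({k:np.round(v,3) for k,v in o.items()})
for n in ['side','top','wrist']:
    c=capture(n);save(c,n+'0');print(n,np.round(c['extrinsics'],3).tolist())
    for t in ['fixture','pad_tip','carrier_mid','carrier_slot','clamp_axle','clamp_knob','spare','dispenser','tin','screwdriver','buckle','weight']:
        print(t,[(np.round(r['position']).tolist(),round(r['score'],2)) for r in place_of(n,t)][:4])
E
```

```text
{'t': np.float64(0.0), 'qpos': array([ 1.051,  0.124,  1.652, -0.   ,  1.368, -0.083]), 'dq': array([ 0.001,  0.   ,  0.001, -0.001, -0.   ,  0.001]), 'joint_torque': array([-1.0000e-03, -4.1761e+01, -3.5993e+01,  7.7000e-02,  4.9000e-02,
       -0.0000e+00]), 'ee_pos': array([0.275, 0.589, 0.404]), 'tcp_rot': array([[-0.001,  0.423,  0.906],
       [-0.002,  0.906, -0.423],
       [-1.   , -0.002, -0.   ]]), 'contact_force': array([-0.114,  0.035,  0.052]), 'ft_torque': array([0.003, 0.018, 0.02 ]), 'grip_width': np.float64(1.002)}
side [[0.886, 0.248, -0.393, 0.109], [-0.464, 0.507, -0.726, -0.774], [0.019, 0.825, 0.564, 0.721], [0.0, 0.0, 0.0, 1.0]]
fixture [([287.0, 240.0], 0.9), ([376.0, 277.0], 0.75)]
pad_tip [([303.0, 225.0], 0.97)]
carrier_mid [([278.0, 240.0], 0.96), ([195.0, 247.0], 0.84), ([302.0, 229.0], 0.7), ([193.0, 201.0], 0.66)]
carrier_slot [([193.0, 249.0], 0.66), ([200.0, 195.0], 0.58), ([274.0, 210.0], 0.51)]
clamp_axle [([272.0, 208.0], 0.79)]
clamp_knob [([261.0, 177.0], 0.61)]
spare [([175.0, 174.0], 0.6)]
dispenser [([313.0, 346.0], 0.67)]
tin [([374.0, 280.0
[... 342 characters left out ...]
er_mid [([250.0, 255.0], 0.82), ([276.0, 191.0], 0.73), ([180.0, 230.0], 0.62)]
carrier_slot [([253.0, 261.0], 0.92), ([187.0, 226.0], 0.71), ([274.0, 181.0], 0.66)]
clamp_axle [([252.0, 176.0], 0.84)]
clamp_knob [([230.0, 177.0], 0.48)]
spare [([122.0, 230.0], 0.76)]
dispenser [([372.0, 220.0], 0.7)]
tin [([339.0, 139.0], 0.65)]
screwdriver [([114.0, 156.0], 0.57)]
buckle [([251.0, 207.0], 0.45)]
weight [([330.0, 253.0], 0.75)]
wrist [[0.423, -0.876, -0.231, 0.211], [0.906, 0.409, 0.109, 0.619], [-0.001, -0.255, 0.967, 0.384], [0.0, 0.0, 0.0, 1.0]]
fixture []
pad_tip []
carrier_mid []
carrier_slot []
clamp_axle []
clamp_knob []
spare []
dispenser []
tin []
screwdriver []
buckle []
weight []
```

View pics/top0.png

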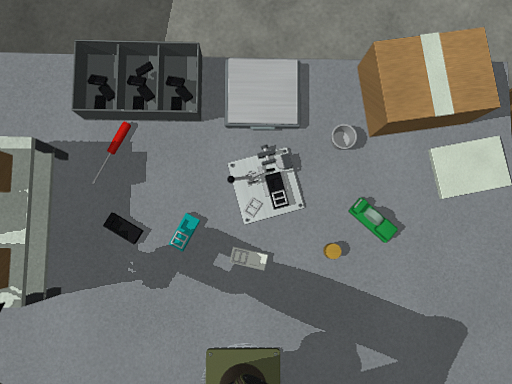

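View pics/side0.png

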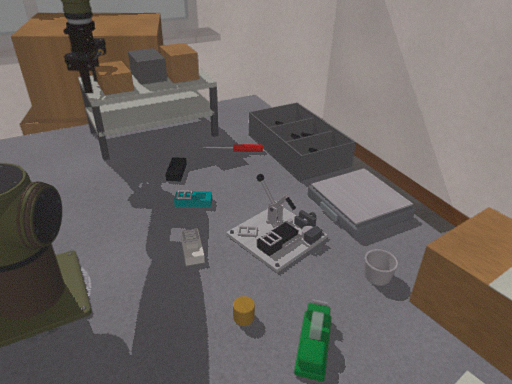

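```bash
python3 - <<'E'
import cv2
a=cv2.imread('pics/top0.png')[120:270,180:330];cv2.imwrite('pics/top0c.png',cv2.resize(a,(600,600),interpolation=cv2.INTER_CUBIC))
a=cv2.imread('pics/side0.png')[150:300,200:350];cv2.imwrite('pics/side0c.png',cv2.resize(a,(600,600),interpolation=cv2.INTER_CUBIC))
E
```

```text
(no output)
```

View pics/top0c.png

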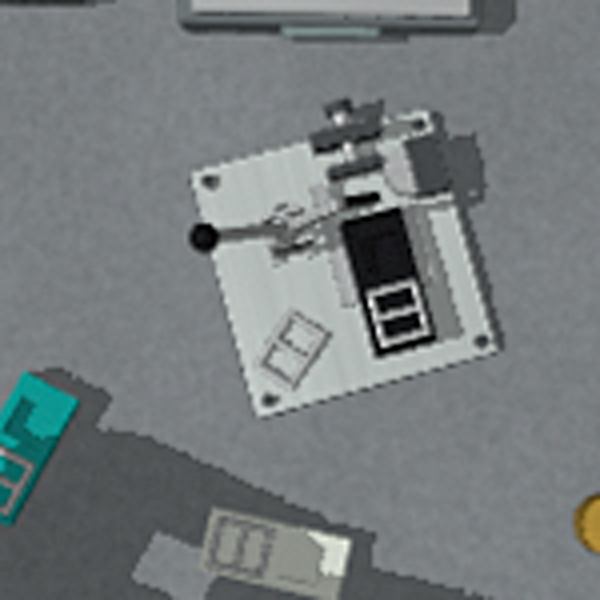

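View pics/side0c.png

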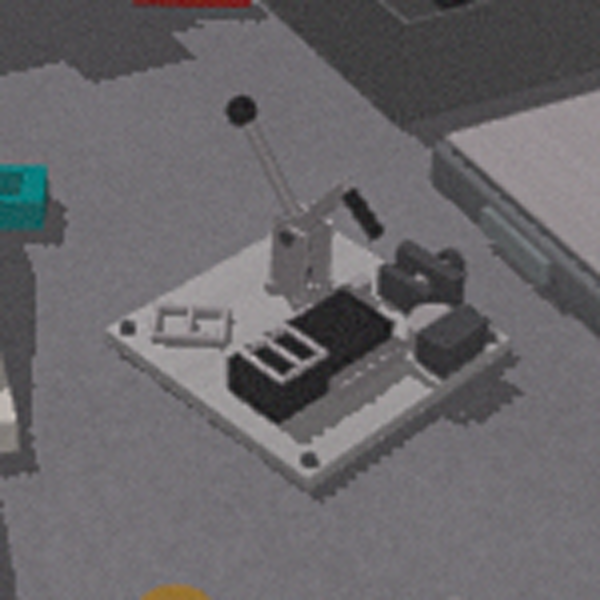

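Candidates for the carrier in the top picture: black block with buckle in the fixture channel (276,191), turquoise look-alike (185,230), white look-alike (250,258) and the bare black spare (122,228). The crop confirms the one in the channel. The lever stands open, with the knob at about (230,179). Next I'll fit the fixture pose.

```bash
cat > fit.py <<'E'
from h import *
from scipy.optimize import least_squares
ct=capture('top');cs=capture('side')
T=lambda x,y:(x/4+180-.375,y/4+120-.375)
S=lambda x,y:(x/4+200-.375,y/4+150-.375)
fx=[(85,115,12),(-100,115,12),(-100,-65,12),(85,-65,12),(20,118,122)]
tp=[T(192,174),T(260,416),T(500,350),T(432,112),T(204,237)]
fs=[(-100,115,12),(-100,-65,12),(85,-65,12),(20,118,122)]
sp=[S(107,330),S(310,480),S(510,338),S(241,110)]
def W(p,P):
    P=np.atleast_2d(P)/1000;c,s=np.cos(p[2]),np.sin(p[2])
    return P@np.array([[c,-s,0],[s,c,0],[0,0,1]]).T+[p[0],p[1],0]
def run(ut,us):
    def f(p):
        r=[]
        if ut:r.append((proj(ct,W(p,fx))-tp).ravel())
        if us:r.append((proj(cs,W(p,fs))-sp).ravel())
        return np.concatenate(r)
    q=least_squares(f,[.5,-.03,0.3]);return q.x,np.round(f(q.x),1)
if __name__=='__main__':
    for a in [(1,0),(0,1),(1,1)]:
        p,r=run(*a);print(np.round(p,4),r)
    np.save('pose.npy',p)
    cx=atz(ct,(276,191),.024);print('carrier at z24 from net top',cx)
    R=W(p,[[0,0,0]])[0]
    for c,n in((ct,'top'),(cs,'side')):
        for t in ['carrier_mid','carrier_slot','clamp_axle','clamp_knob','pad_tip','fixture']:
            fp={'carrier_mid':(-30,0,24),'carrier_slot':(-10,0,36),'clamp_axle':(20,60,60),'clamp_knob':(20,118,122),'pad_tip':(42,-19,20),'fixture':(0,0,0)}[t]
            print(n,t,np.round(proj(c,W(p,fp)),1),[np.round(r['position'],1).tolist() for r in place_of(n,t)])
    # carrier rear-top edge corners in the top crop
    cc,s=np.cos(p[2]),np.sin(p[2])
    for q in [(378,355),(437,343)]:
        w=atz(ct,T(*q),.036)-R; print('rear corner fixture', np.round([1000*(cc*w[0]+s*w[1]),1000*(-s*w[0]+cc*w[1])],1))
    for q in [(228,362),(278,388)]:
        w=atz(cs,S(*q),.036)-R; print('rear corner side', np.round([1000*(cc*w[0]+s*w[1]),1000*(-s*w[0]+cc*w[1])],1))
    for n in ['spare','dispenser','tin','screwdriver','weight']:
        print(n,[np.round(atz(ct,r['position'],0),3) for r in place_of('top',n)][:1])
E
python3 fit.py
```

```text
[ 0.5761 -0.0853  0.275 ] [-0.  -0.6 -0.3  0.6  0.   0.6 -0.4 -0.9  0.6  0.2]
[ 0.5751 -0.0838  0.282 ] [-0.7 -0.3  0.  -0.   0.7 -0.2  0.   0.4]
[ 0.5755 -0.0846  0.2769] [-0.3 -0.3 -0.4  0.9 -0.1  0.7 -0.7 -0.7  0.4  0.5 -0.4 -0.3  0.1  0.1
  1.1  0.1  0.5  0.5]
carrier at z24 from net top [ 0.54381708 -0.09121238  0.024     ]
top carrier_mid [[276.6 190. ]] [[248.0, 255.9], [180.3, 229.1], [277.5, 191.7], [276.9, 182.9]]
top carrier_slot [[275.  182.8]] [[256.4, 260.1], [275.7, 182.3], [188.2, 224.9]]
top clamp_axle [[251.9 177. ]] []
top clamp_knob [[231.  179.4]] [[230.4, 176.0]]
top pad_tip [[276.  164.5]] [[253.7, 206.0], [275.1, 163.6]]
top fixture [[273.1 181.1]] [[273.4, 182.0]]
side carrier_mid [[278.2 238.1]] [[191.0, 242.8], [275.6, 239.5], [193.3, 199.4], [175.8, 174.7]]
side carrier_slot [[284.1 230.8]] [[281.2, 231.3], [200.5, 197.4], [190.3, 250.3]]
side clamp_axle [[275.6 207.2]] [[275.9, 208.2]]
side clamp_knob [[260.4 177.6]] [[260.4, 177.1]]
side pad_tip [[303.4 230.4]] [[302.8, 223.2]]
side fixture [[286.  240.1]] [[285.5, 239.6], [303.7, 226.3]]
rear corner fixture [-79.3  22.1]
rear corner fixture [-82.2 -20.4]
rear corner side [-84.   20.5]
rear corner side [-78.1 -15.8]
spare [array([0.425, 0.339, 0.   ])]
dispenser [array([ 0.464, -0.375,  0.   ])]
tin [array([ 0.699, -0.284,  0.   ])]
screwdriver [array([0.651, 0.385, 0.   ])]
weight [array([0.646, 0.391, 0.   ])]
```

Emit:
servo_tool --plan '[[[0, 0, 0], -8.2, 1], [[0, 0, 0], -8.2, 1], [[0, 0, 0], -8.2, 1], [[0, 0, 0], -8.2, 1], [[0, 0, 0], -8.2, 1]]'

```text
t: 3.4
ee_pos: [0.275, 0.589, 0.4047]
tcp_rot: [[-0.0, -0.302, 0.953], [-0.0, 0.953, 0.302], [-1.0, 0.0, -0.0]]
contact_force: [-0.5, -0.4, 0.0]
grip_width: 0.64
```

```bash
cat >> h.py <<'E'
POSE=(0.5755,-0.0846,0.277)
def st():
    o=observe();c,s=np.cos(POSE[2]),np.sin(POSE[2])
    d=o['ee_pos']-[POSE[0],POSE[1],0];R=o['tcp_rot'];tip=d+R[:,0]*.19
    A=np.array([[c,s,0],[-s,c,0],[0,0,1]])
    print('t',round(float(o['t']),2),'tip fixture mm',np.round(A@tip*1000,1),'force fix',np.round(A@o['contact_force'],2),'tool z yaw',round(float(np.degrees(np.arctan2(R[1,2],R[0,2]))),2),'grip',round(float(o['grip_width']),3),'tool axes in fixture\n',np.round(A@R,3))
E
python3 -c "
from h import *;st()"
```

```text
t 3.4 tip fixture mm [-104.9  730.1  214.7] force fix [-0.59 -0.27  0.01] tool z yaw 17.57 grip 0.64 tool axes in fixture
 [[-0.   -0.03  1.  ]
 [ 0.    1.    0.03]
 [-1.    0.   -0.  ]]
```

Emit:
servo_tool --plan '[[[0, 0, 0], 1.7, 1], [[0, -50, 0], 0, 1], [[0, -50, 0], 0, 1], [[0, -50, 0], 0, 1], [[0, -50, 0], 0, 1], [[0, -50, 0], 0, 1], [[0, -50, 0], 0, 1], [[0, -50, 0], 0, 1], [[0, -50, 0], 0, 1], [[0, -50, 0], 0, 1], [[0, -50, 0], 0, 1], [[0, -50, 0], 0, 1], [[0, -50, 0], 0, 1], [[0, -50, 0], 0, 1], [[0, -50, 0], 0, 1]]'

```text
t: 4.9
ee_pos: [0.4432, -0.09, 0.4065]
tcp_rot: [[0.013, -0.217, 0.976], [0.002, 0.976, 0.217], [-1.0, -0.001, 0.013]]
contact_force: [1.6, 1.2, 0.5]
grip_width: 0.007
```

```bash
python3 -c "
from h import *;st()
for n in ['top','side','wrist']: save(capture(n),n+'1')"
```

```text
t 4.9 tip fixture mm [-126.3   30.6  216.5] force fix [1.86 0.72 0.53] tool z yaw 12.5 grip 0.007 tool axes in fixture
 [[ 0.013  0.059  0.998]
 [-0.002  0.998 -0.059]
 [-1.    -0.001  0.013]]
```

View pics/side1.png

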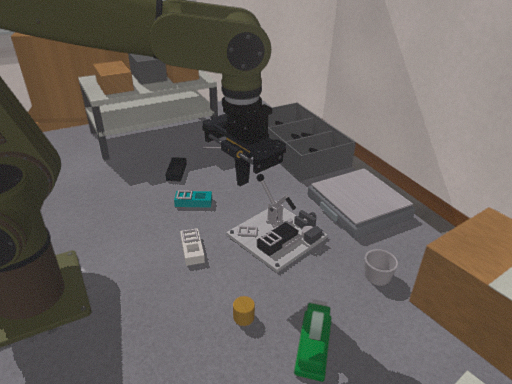

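View pics/wrist1.png

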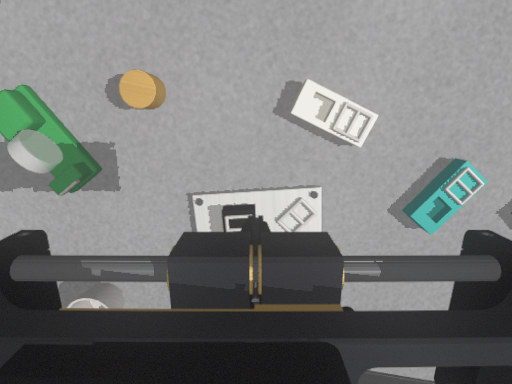

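Emit:
servo_tool --plan '[[[0, 0, 0], 0, 1], [[0, 0, 0], 0, 1], [[0, 0, 0], -1.5, 1], [[0, 0, 0], 0, 1]]'

```text
t: 5.45
ee_pos: [0.4431, -0.0874, 0.4061]
tcp_rot: [[0.011, -0.239, 0.971], [0.003, 0.971, 0.239], [-1.0, 0.0, 0.012]]
contact_force: [-0.5, -0.2, 0.3]
grip_width: 0.004
```

```bash
python3 -c "
from h import *;st()"
```

```text
t 5.45 tip fixture mm [-125.9   33.4  216.1] force fix [-0.53 -0.01  0.25] tool z yaw 13.82 grip 0.004 tool axes in fixture
 [[ 0.012  0.036  0.999]
 [-0.     0.999 -0.036]
 [-1.     0.     0.012]]
```

Emit:
servo_tool --plan '[[[0, -16, 10], -2.05, 1], [[0, -16, 10], 0, 1], [[40, 0, 0], 0, 1], [[40, 0, 0], 0, 1], [[40, 0, 0], 0, 1], [[0, 0, 0], 0, 1], [[0, 0, 0], 0, 1]]'

```text
t: 6.15
ee_pos: [0.4751, -0.108, 0.2875]
tcp_rot: [[0.02, -0.285, 0.958], [0.0, 0.959, 0.285], [-1.0, -0.005, 0.019]]
contact_force: [-0.1, -0.9, 1.1]
grip_width: 0.003
```

```bash
python3 -c "
from h import *;st()"
```

```text
t 6.15 tip fixture mm [-99.4   4.   97.5] force fix [-0.35 -0.86  1.06] tool z yaw 16.55 grip 0.003 tool axes in fixture
 [[ 0.019 -0.012  1.   ]
 [-0.005  1.     0.012]
 [-1.    -0.005  0.019]]
```

Emit:
servo_tool --plan '[[[0, -4, -6], 0.7, 1], [[35, 0, 0], 0, 1], [[30, 0, 0], 0, 1], [[8, 0, 0], 0, 1], [[0, 0, 0], 0, 1], [[0, 0, 0], 0, 1]]'

```text
t: 6.75
ee_pos: [0.4774, -0.1161, 0.2278]
tcp_rot: [[0.043, -0.272, 0.961], [-0.009, 0.962, 0.273], [-0.999, -0.02, 0.039]]
contact_force: [-0.3, -0.1, -0.5]
grip_width: 0.004
```

```bash
python3 -c "
from h import *;st()
for n in ['top','side']: save(capture(n),n+'2')
import cv2
a=cv2.imread('pics/side2.png')[120:300,180:360];cv2.imwrite('pics/side2c.png',cv2.resize(a,(600,600),interpolation=cv2.INTER_CUBIC))"
```

```text
t 6.75 tip fixture mm [-95.7  -7.2  38. ] force fix [-0.32 -0.04 -0.51] tool z yaw 15.84 grip 0.004 tool axes in fixture
 [[ 0.039  0.001  0.999]
 [-0.02   1.    -0.001]
 [-0.999 -0.02   0.039]]
```

View pics/side2c.png

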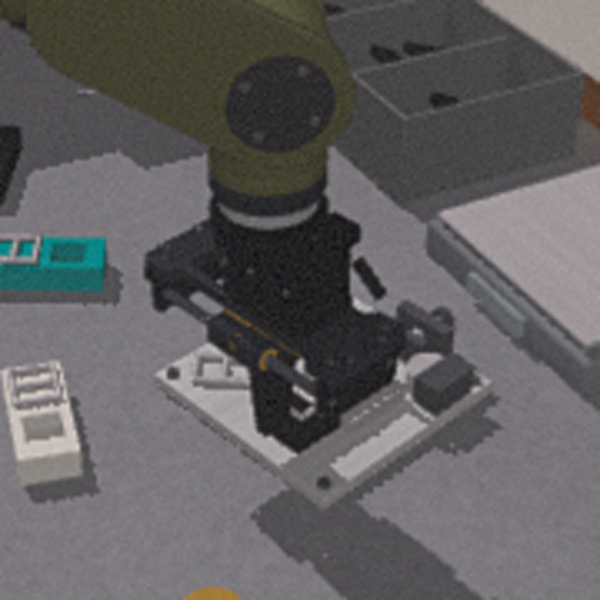

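Emit:
servo_tool --plan '[[[4, 2, -1], 0, 1], [[4, 2, -1], 0, 1], [[4, 2, 0], 0, 1], [[4, 1, 0], 0, 1], [[2, 0, 0], 0, 1], [[0, 0, 0], 0, 1]]'

```text
t: 7.45
ee_pos: [0.4749, -0.1096, 0.2107]
tcp_rot: [[0.047, -0.272, 0.961], [-0.01, 0.962, 0.273], [-0.999, -0.023, 0.043]]
contact_force: [0.1, 0.0, 0.4]
grip_width: 0.007
```

```bash
python3 -c "
from h import *;st()"
```

```text
t 7.45 tip fixture mm [-95.5  -0.9  21. ] force fix [ 0.06 -0.01  0.45] tool z yaw 15.87 grip 0.007 tool axes in fixture
 [[ 0.043  0.001  0.999]
 [-0.023  1.    -0.   ]
 [-0.999 -0.023  0.043]]
```

Emit:
servo_tool --plan '[[[0, 0, 2], 0, 1], [[0, 0, 2], 0, 1], [[0, 0, 2], 0, 1], [[0, 0, 2], 0, 1]]'

```text
t: 7.85
ee_pos: [0.4827, -0.1074, 0.2106]
tcp_rot: [[0.045, -0.272, 0.961], [-0.01, 0.962, 0.273], [-0.999, -0.022, 0.04]]
contact_force: [-0.3, 0.2, -1.1]
grip_width: 0.006
```

```bash
python3 -c "
from h import *;st()"
```

```text
t 7.85 tip fixture mm [-87.9  -0.7  20.8] force fix [-0.21  0.32 -1.12] tool z yaw 15.87 grip 0.006 tool axes in fixture
 [[ 0.04   0.001  0.999]
 [-0.022  1.    -0.   ]
 [-0.999 -0.022  0.04 ]]
```

Emit:
servo_tool --plan '[[[0, 0, 2], 0, 1], [[0, 0, 2], 0, 1], [[0, 0, 2], 0, 1], [[0, 0, 2], 0, 1], [[0, 0, 2], 0, 1]]'

```text
t: 8.35
ee_pos: [0.4931, -0.1043, 0.2107]
tcp_rot: [[0.044, -0.273, 0.961], [-0.01, 0.962, 0.273], [-0.999, -0.022, 0.04]]
contact_force: [-0.5, -0.2, -0.2]
grip_width: 0.008
```

```bash
python3 -c "
from h import *;st()"
```

```text
t 8.35 tip fixture mm [-77.1  -0.5  20.9] force fix [-0.51 -0.09 -0.21] tool z yaw 15.87 grip 0.008 tool axes in fixture
 [[ 0.04   0.001  0.999]
 [-0.022  1.    -0.   ]
 [-0.999 -0.022  0.04 ]]
```

Emit:
servo_tool --plan '[[[0, 0, 2], 0, 1], [[0, 0, 2], 0, 1]]'

```text
t: 8.55
ee_pos: [0.4968, -0.1032, 0.2107]
tcp_rot: [[0.042, -0.273, 0.961], [-0.01, 0.962, 0.274], [-0.999, -0.021, 0.037]]
contact_force: [-4.1, -0.5, 1.5]
grip_width: 0.002
```

Emit:
servo_tool --plan '[[[0, 0, 2], 0, 1]]'

```text
t: 8.65
ee_pos: [0.4987, -0.1026, 0.2107]
tcp_rot: [[0.04, -0.273, 0.961], [-0.01, 0.962, 0.274], [-0.999, -0.021, 0.036]]
contact_force: [-4.7, -1.1, 1.2]
grip_width: 0.005
```

Emit:
servo_tool --plan '[[[0, 0, 2], 0, 1]]'

```text
t: 8.75
ee_pos: [0.5006, -0.1021, 0.2107]
tcp_rot: [[0.04, -0.273, 0.961], [-0.01, 0.962, 0.274], [-0.999, -0.021, 0.036]]
contact_force: [-2.6, -1.8, 1.4]
grip_width: 0.003
```

```bash
python3 -c "
from h import *;st()
for n in ['top','side']: save(capture(n),n+'3')
import cv2
a=cv2.imread('pics/side3.png')[150:300,200:350];cv2.imwrite('pics/side3c.png',cv2.resize(a,(600,600),interpolation=cv2.INTER_CUBIC))"
```

```text
t 8.75 tip fixture mm [-70.1  -0.3  20.9] force fix [-3.01 -1.03  1.42] tool z yaw 15.9 grip 0.003 tool axes in fixture
 [[ 0.036  0.     0.999]
 [-0.021  1.     0.001]
 [-0.999 -0.021  0.036]]
```

View pics/side3c.png

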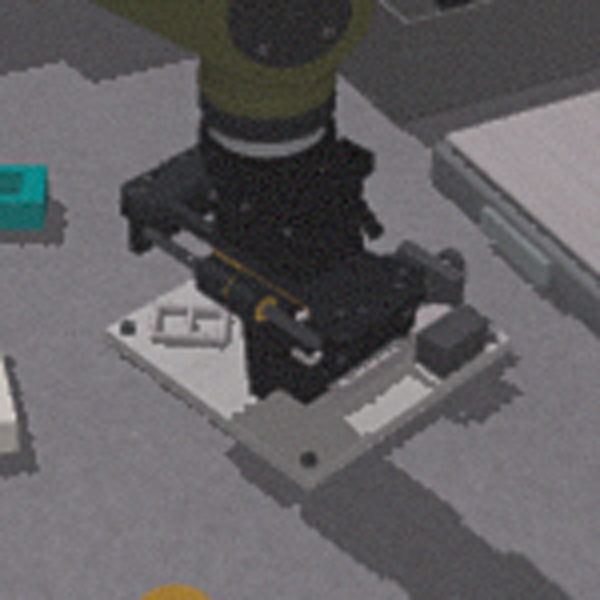

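Emit:
servo_tool --plan '[[[0, 0, 1], 0, 1], [[0, 0, 1], 0, 1]]'

```text
t: 9.05
ee_pos: [0.5027, -0.1015, 0.2107]
tcp_rot: [[0.04, -0.273, 0.961], [-0.01, 0.962, 0.274], [-0.999, -0.021, 0.036]]
contact_force: [-3.0, -1.9, 0.4]
grip_width: 0.004
```

Emit:
servo_tool --plan '[[[0, 0, 1], 0, 1], [[0, 0, 1], 0, 1]]'

```text
t: 9.25
ee_pos: [0.5047, -0.1009, 0.2107]
tcp_rot: [[0.04, -0.273, 0.961], [-0.01, 0.962, 0.274], [-0.999, -0.021, 0.036]]
contact_force: [-3.3, -0.2, 1.2]
grip_width: 0.004
```

Emit:
servo_tool --plan '[[[0, 0, 1], 0, 1], [[0, 0, 1], 0, 1]]'

```text
t: 9.45
ee_pos: [0.5067, -0.1003, 0.2107]
tcp_rot: [[0.04, -0.273, 0.961], [-0.01, 0.962, 0.274], [-0.999, -0.021, 0.036]]
contact_force: [-2.4, -0.7, 0.2]
grip_width: 0.004
```

Emit:
servo_tool --plan '[[[0, 0, 0.8], 0, 1], [[0, 0, 0.8], 0, 1]]'

```text
t: 9.65
ee_pos: [0.5084, -0.0998, 0.2107]
tcp_rot: [[0.04, -0.273, 0.961], [-0.01, 0.962, 0.274], [-0.999, -0.02, 0.036]]
contact_force: [-3.4, -1.0, 0.7]
grip_width: 0.005
```

Emit:
servo_tool --plan '[[[0, 0, 0.8], 0, 1], [[0, 0, 0.8], 0, 1]]'

```text
t: 9.85
ee_pos: [0.5095, -0.0995, 0.2107]
tcp_rot: [[0.036, -0.274, 0.961], [-0.011, 0.962, 0.274], [-0.999, -0.02, 0.032]]
contact_force: [-6.5, -1.6, 4.3]
grip_width: 0.005
```

Emit:
servo_tool --plan '[[[0, 0, 0.8], 0, 1], [[0, 0, 0.8], 0, 1]]'

```text
t: 10.05
ee_pos: [0.5104, -0.0993, 0.2109]
tcp_rot: [[0.032, -0.275, 0.961], [-0.011, 0.961, 0.275], [-0.999, -0.02, 0.027]]
contact_force: [-6.0, -2.5, 2.5]
grip_width: 0.008
```

Emit:
servo_tool --plan '[[[0, 0, 0.8], 0, 1], [[0, 0, 0.8], 0, 1]]'

```text
t: 10.25
ee_pos: [0.5112, -0.0992, 0.2109]
tcp_rot: [[0.027, -0.275, 0.961], [-0.012, 0.961, 0.276], [-1.0, -0.019, 0.023]]
contact_force: [-6.3, -2.8, 2.8]
grip_width: 0.007
```

Emit:
servo_tool --plan '[[[0, 0, 1.4], 0, 1]]'

```text
t: 10.35
ee_pos: [0.512, -0.0991, 0.211]
tcp_rot: [[0.023, -0.276, 0.961], [-0.013, 0.961, 0.276], [-1.0, -0.019, 0.019]]
contact_force: [-8.5, -3.0, 6.6]
grip_width: 0.003
```

Emit:
servo_tool --plan '[[[0, 0, 1.5], 0, 1]]'

```text
t: 10.45
ee_pos: [0.5127, -0.0989, 0.211]
tcp_rot: [[0.019, -0.276, 0.961], [-0.013, 0.961, 0.277], [-1.0, -0.018, 0.015]]
contact_force: [-9.9, -3.5, 5.9]
grip_width: 0.003
```

```bash
python3 -c "
from h import *;st()"
```

```text
t 10.45 tip fixture mm [-61.5  -0.1  21.1] force fix [-10.44  -0.68   5.91] tool z yaw 16.06 grip 0.003 tool axes in fixture
 [[ 0.015 -0.003  1.   ]
 [-0.018  1.     0.003]
 [-1.    -0.018  0.015]]
```

Emit:
servo_tool --plan '[[[0, 0, 1.6], 0, 1], [[0, 0, 1.6], 0, 1]]'

```text
t: 10.65
ee_pos: [0.5144, -0.0987, 0.2112]
tcp_rot: [[0.01, -0.278, 0.961], [-0.015, 0.961, 0.278], [-1.0, -0.017, 0.006]]
contact_force: [-9.1, -3.4, 5.8]
grip_width: 0.001
```

Emit:
servo_tool --plan '[[[0, 0, 1.6], 0, 1], [[0, 0, 1.6], 0, 1]]'

```text
t: 10.85
ee_pos: [0.516, -0.0984, 0.2113]
tcp_rot: [[0.001, -0.279, 0.96], [-0.017, 0.96, 0.279], [-1.0, -0.016, -0.003]]
contact_force: [-8.8, -2.8, 5.2]
grip_width: 0.004
```

```bash
python3 -c "
from h import *;st()"
```

```text
t 10.85 tip fixture mm [-61.7  -0.1  21.3] force fix [-9.22 -0.26  5.16] tool z yaw 16.18 grip 0.004 tool axes in fixture
 [[-0.003 -0.006  1.   ]
 [-0.016  1.     0.005]
 [-1.    -0.016 -0.003]]
```

Emit:
servo_tool --plan '[[[0, 0, 2.1], 0, 1], [[0, 0, 2.1], 0, 1]]'

```text
t: 11.05
ee_pos: [0.5181, -0.098, 0.2114]
tcp_rot: [[-0.01, -0.28, 0.96], [-0.019, 0.96, 0.28], [-1.0, -0.015, -0.015]]
contact_force: [-10.7, -4.2, 8.0]
grip_width: 0.005
```

Emit:
servo_tool --plan '[[[0, 0, 2.1], 0, 1], [[0, 0, 2.1], 0, 1]]'

```text
t: 11.25
ee_pos: [0.5202, -0.0977, 0.2114]
tcp_rot: [[-0.022, -0.281, 0.959], [-0.021, 0.959, 0.281], [-1.0, -0.014, -0.027]]
contact_force: [-12.1, -3.4, 7.5]
grip_width: 0.005
```

Emit:
servo_tool --plan '[[[0, 0, 2.1], 0, 1], [[0, 0, 2.1], 0, 1]]'

```text
t: 11.45
ee_pos: [0.5223, -0.0973, 0.2115]
tcp_rot: [[-0.034, -0.283, 0.959], [-0.023, 0.959, 0.282], [-0.999, -0.012, -0.039]]
contact_force: [-12.0, -2.9, 7.6]
grip_width: 0.001
```

```bash
python3 -c "
from h import *;st();c=capture('top')
save(c,'top4')
import cv2
a=cv2.imread('pics/top4.png')[120:270,180:330];cv2.imwrite('pics/top4c.png',cv2.resize(a,(600,600),interpolation=cv2.INTER_CUBIC))"
```

```text
t 11.45 tip fixture mm [-62.   -0.1  21.7] force fix [-12.32   0.44   7.63] tool z yaw 16.39 grip 0.001 tool axes in fixture
 [[-0.039 -0.009  0.999]
 [-0.013  1.     0.009]
 [-0.999 -0.012 -0.039]]
```

View pics/top4c.png

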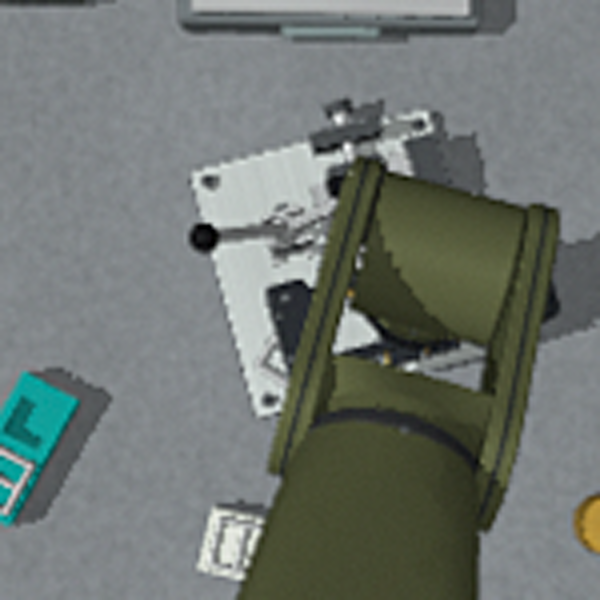

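Emit:
servo_tool --plan '[[[0, 0, 2.1], 0, 1], [[0, 0, 2.1], 0, 1], [[0, 0, 2.1], 0, 1]]'

```text
t: 11.8
ee_pos: [0.5255, -0.0968, 0.2115]
tcp_rot: [[-0.052, -0.284, 0.957], [-0.026, 0.959, 0.283], [-0.998, -0.01, -0.057]]
contact_force: [-11.3, -3.3, 8.1]
grip_width: 0.005
```

Emit:
servo_tool --plan '[[[0, 0, -0.5], 0, 1], [[0, 0, -3], 0, 1], [[0, 0, -4], 0, 1], [[0, 0, -5], 0, 1], [[0, 0, -5], 0, 1], [[0, 0, -5], 0, 1], [[0, 0, 0], 0, 1]]'

```text
t: 12.5
ee_pos: [0.5039, -0.1035, 0.2143]
tcp_rot: [[-0.043, -0.283, 0.958], [-0.026, 0.959, 0.282], [-0.999, -0.012, -0.049]]
contact_force: [-0.2, 0.1, 0.0]
grip_width: 0.004
```

```bash
python3 -c "
from h import *;st()"
```

```text
t 12.5 tip fixture mm [-83.3  -1.1  24.6] force fix [-0.2   0.17  0.04] tool z yaw 16.43 grip 0.004 tool axes in fixture
 [[-0.049 -0.01   0.999]
 [-0.013  1.     0.01 ]
 [-0.999 -0.012 -0.049]]
```

Emit:
servo_tool --plan '[[[-15, 0, -5], 0, 1], [[-25, 0, -3], 0, 1], [[-30, 0, 0], 0, 1], [[-30, 0, 0], 0, 1], [[-30, 0, 0], 0, 1], [[-30, 0, 0], 0, 1], [[-20, 0, 0], 0, 1], [[0, 0, 0], 0, 1]]'

```text
t: 13.3
ee_pos: [0.5026, -0.1012, 0.4]
tcp_rot: [[-0.045, -0.282, 0.958], [-0.024, 0.959, 0.281], [-0.999, -0.01, -0.049]]
contact_force: [0.6, -1.1, -0.1]
grip_width: 0.004
```

```bash
python3 -c "
from h import *;st()"
```

```text
t 13.3 tip fixture mm [-84.1   1.9 210.3] force fix [ 0.28 -1.19 -0.14] tool z yaw 16.37 grip 0.004 tool axes in fixture
 [[-0.049 -0.009  0.999]
 [-0.011  1.     0.009]
 [-0.999 -0.01  -0.049]]
```

Emit:
servo_tool --plan '[[[0, 30, 0], 0, 1], [[0, 30, 10], 0, 1], [[0, 30, 20], 0, 1], [[0, 30, 25], 0, 1], [[0, 25, 25], 0, 1], [[0, 15, 20], 0, 1], [[0, 0, 4], 0, 1], [[0, 0, 0], 0, 1]]'

```text
t: 14.1
ee_pos: [0.5566, 0.0871, 0.382]
tcp_rot: [[-0.054, -0.28, 0.959], [-0.025, 0.96, 0.279], [-0.998, -0.009, -0.059]]
contact_force: [0.0, 0.4, -0.2]
grip_width: 0.006
```

```bash
python3 -c "
from h import *;st();c=capture('top')
save(c,'top5');cs=capture('side');save(cs,'side5')
import cv2
a=cv2.imread('pics/top5.png')[120:270,180:330];cv2.imwrite('pics/top5c.png',cv2.resize(a,(600,600),interpolation=cv2.INTER_CUBIC))
a=cv2.imread('pics/side5.png')[100:300,180:380];cv2.imwrite('pics/side5c.png',cv2.resize(a,(600,600),interpolation=cv2.INTER_CUBIC))"
```

```text
t 14.1 tip fixture mm [ 17.5 168.6 192.3] force fix [ 0.14  0.33 -0.23] tool z yaw 16.21 grip 0.006 tool axes in fixture
 [[-0.059 -0.006  0.998]
 [-0.009  1.     0.006]
 [-0.998 -0.009 -0.059]]
```

View pics/top5c.png

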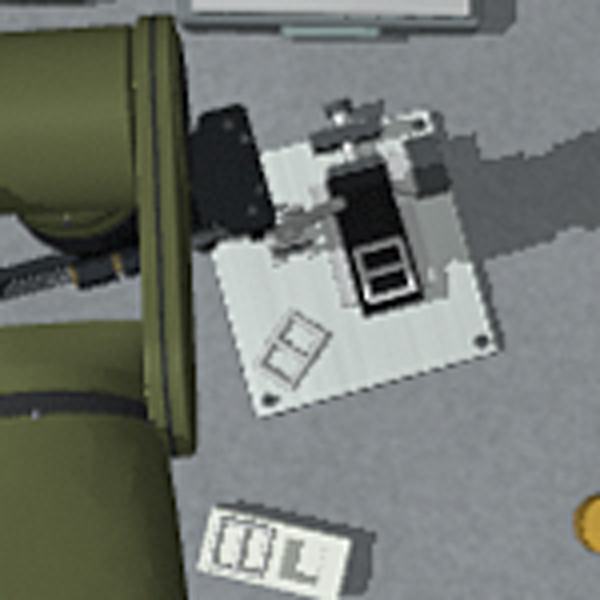

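View pics/side5c.png

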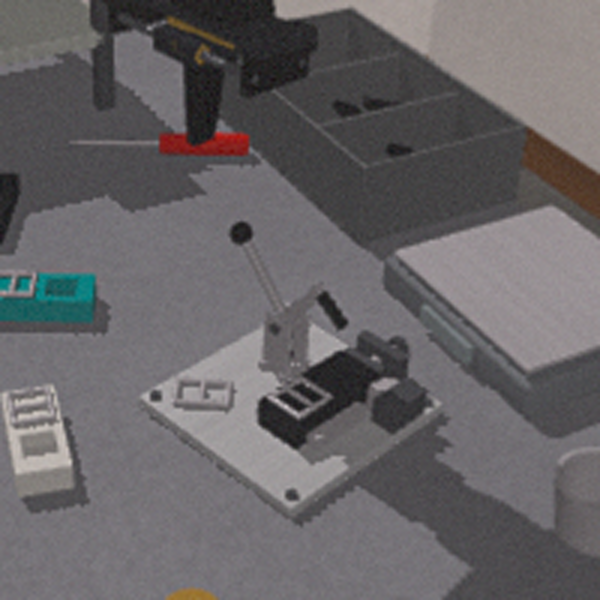

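Emit:
servo_tool --plan '[[[15, 0, 2], 0, 1], [[20, 0, 2], 0, 1], [[20, 0, 2], 0, 1], [[20, 0, 2], 0, 1], [[8, 0, 0], 0, 1], [[0, 0, 0], 0, 1]]'

```text
t: 14.8
ee_pos: [0.5569, 0.0809, 0.2927]
tcp_rot: [[-0.055, -0.271, 0.961], [-0.025, 0.963, 0.27], [-0.998, -0.009, -0.059]]
contact_force: [-0.1, 0.3, -0.5]
grip_width: 0.006
```

```bash
python3 -c "
from h import *;st();c=capture('side');save(c,'side6')
import cv2
a=cv2.imread('pics/side6.png')[100:300,180:380];cv2.imwrite('pics/side6c.png',cv2.resize(a,(600,600),interpolation=cv2.INTER_CUBIC))"
```

```text
t 14.8 tip fixture mm [ 16.1 162.5 103.1] force fix [-0.03  0.29 -0.45] tool z yaw 15.67 grip 0.006 tool axes in fixture
 [[-0.059  0.003  0.998]
 [-0.009  1.    -0.004]
 [-0.998 -0.009 -0.059]]
```

View pics/side6c.png

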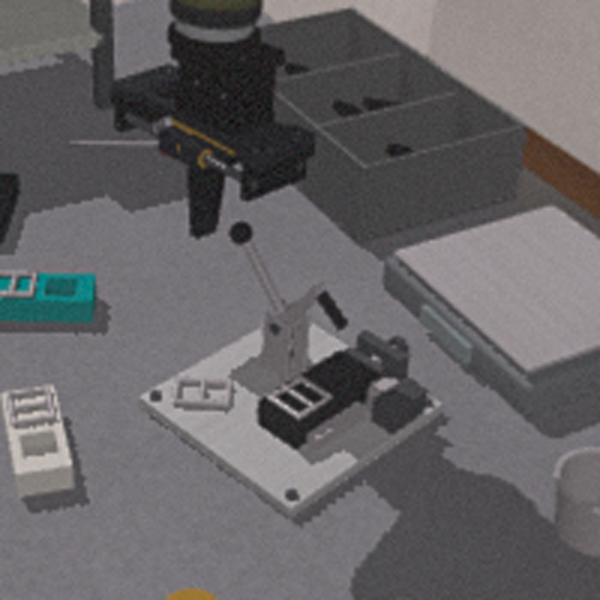

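Emit:
servo_tool --plan '[[[-2, -5, 2], 0, 1], [[0, -5, 2], 0, 1], [[0, -4, 0], 0, 1], [[0, -3, 0], 0, 1], [[0, 0, 0], 0, 1]]'

```text
t: 15.35
ee_pos: [0.5677, 0.0638, 0.2999]
tcp_rot: [[-0.046, -0.27, 0.962], [-0.025, 0.963, 0.269], [-0.999, -0.012, -0.051]]
contact_force: [0.2, 0.8, 0.2]
grip_width: 0.003
```

```bash
python3 -c "
from h import *;st()"
```

```text
t 15.35 tip fixture mm [ 23.3 142.7 110.2] force fix [0.39 0.75 0.23] tool z yaw 15.63 grip 0.003 tool axes in fixture
 [[-0.051  0.004  0.999]
 [-0.011  1.    -0.004]
 [-0.999 -0.012 -0.051]]
```

Emit:
servo_tool --plan '[[[0.3, -1.5, -0.5], 0, 1], [[0.3, -1.5, -0.5], 0, 1]]'

```text
t: 15.55
ee_pos: [0.5677, 0.0604, 0.2999]
tcp_rot: [[-0.046, -0.27, 0.962], [-0.025, 0.963, 0.269], [-0.999, -0.012, -0.051]]
contact_force: [0.7, 0.0, -0.2]
grip_width: 0.007
```

Emit:
servo_tool --plan '[[[0, -1.5, 0], 0, 1]]'

```text
t: 15.65
ee_pos: [0.568, 0.0589, 0.2998]
tcp_rot: [[-0.046, -0.27, 0.962], [-0.025, 0.963, 0.269], [-0.999, -0.012, -0.051]]
contact_force: [0.0, -0.2, -0.3]
grip_width: 0.003
```

Emit:
servo_tool --plan '[[[-0.5, -1.5, 0], 0, 1]]'

```text
t: 15.75
ee_pos: [0.5684, 0.0575, 0.3002]
tcp_rot: [[-0.046, -0.27, 0.962], [-0.025, 0.963, 0.269], [-0.999, -0.011, -0.051]]
contact_force: [0.2, 2.8, -1.2]
grip_width: 0.001
```

Emit:
servo_tool --plan '[[[-1.4, -1.5, 0], 0, 1]]'

```text
t: 15.85
ee_pos: [0.5686, 0.0564, 0.3011]
tcp_rot: [[-0.047, -0.27, 0.962], [-0.023, 0.963, 0.269], [-0.999, -0.01, -0.051]]
contact_force: [-0.9, 3.4, -1.7]
grip_width: 0.008
```

Emit:
servo_tool --plan '[[[-1.5, -1.6, 0], 0, 1], [[-1.5, -1.6, 0], 0, 1]]'

```text
t: 16.05
ee_pos: [0.5694, 0.0538, 0.3036]
tcp_rot: [[-0.048, -0.27, 0.962], [-0.021, 0.963, 0.269], [-0.999, -0.007, -0.052]]
contact_force: [0.6, 1.5, -1.5]
grip_width: 0.005
```

```bash
python3 -c "
from h import *;st()"
```

```text
t 16.05 tip fixture mm [ 22.1 133.5 113.8] force fix [ 0.95  1.28 -1.47] tool z yaw 15.65 grip 0.005 tool axes in fixture
 [[-0.052  0.003  0.999]
 [-0.007  1.    -0.004]
 [-0.999 -0.007 -0.052]]
```

Emit:
servo_tool --plan '[[[-1.6, -1.8, 0], 0, 1], [[-1.6, -1.8, 0], 0, 1], [[-1.6, -1.8, 0], 0, 1]]'

```text
t: 16.35
ee_pos: [0.571, 0.0486, 0.3084]
tcp_rot: [[-0.049, -0.27, 0.961], [-0.02, 0.963, 0.27], [-0.999, -0.006, -0.053]]
contact_force: [-0.2, 2.5, -1.6]
grip_width: 0.002
```

Emit:
servo_tool --plan '[[[-1.5, -1.9, 0], 0, 1], [[-1.5, -1.9, 0], 0, 1], [[-1.5, -1.9, 0], 0, 1]]'

```text
t: 16.65
ee_pos: [0.5728, 0.0427, 0.3134]
tcp_rot: [[-0.05, -0.27, 0.961], [-0.021, 0.963, 0.27], [-0.999, -0.007, -0.054]]
contact_force: [-0.6, 2.0, -0.4]
grip_width: 0.002
```

```bash
python3 -c "
from h import *;st();c=capture('side');save(c,'side7')
import cv2
a=cv2.imread('pics/side7.png')[100:300,180:380];cv2.imwrite('pics/side7c.png',cv2.resize(a,(600,600),interpolation=cv2.INTER_CUBIC))"
```

```text
t 16.65 tip fixture mm [ 22.1 121.9 123.7] force fix [-0.04  2.12 -0.44] tool z yaw 15.67 grip 0.002 tool axes in fixture
 [[-0.054  0.003  0.999]
 [-0.006  1.    -0.004]
 [-0.999 -0.007 -0.054]]
```

View pics/side7c.png

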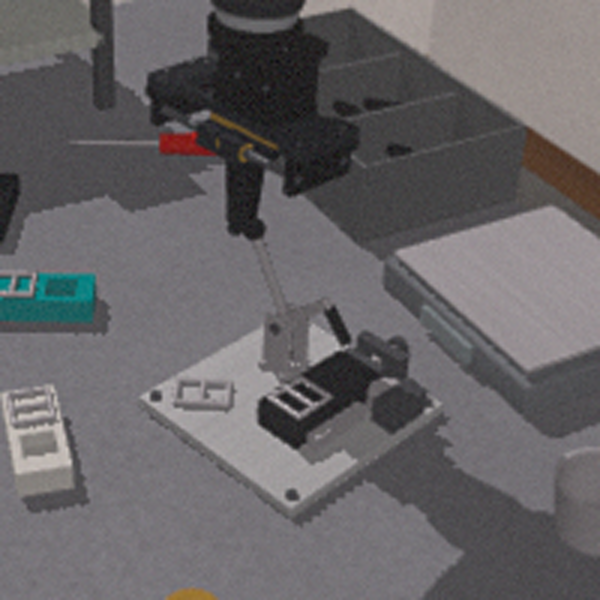

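Emit:
servo_tool --plan '[[[-0.6, -2.2, 0], 0, 1], [[-0.6, -2.2, 0], 0, 1], [[-0.6, -2.2, 0], 0, 1], [[-0.6, -2.2, 0], 0, 1], [[-0.6, -2.2, 0], 0, 1], [[-0.6, -2.2, 0], 0, 1]]'

```text
t: 17.3
ee_pos: [0.5769, 0.0296, 0.321]
tcp_rot: [[-0.051, -0.27, 0.961], [-0.019, 0.963, 0.27], [-0.999, -0.005, -0.054]]
contact_force: [-3.3, 3.8, 5.4]
grip_width: 0.0
```

```bash
python3 -c "
from h import *;st()"
```

```text
t 17.3 tip fixture mm [ 22.4 108.5 131.3] force fix [-2.12  4.59  5.35] tool z yaw 15.66 grip 0.0 tool axes in fixture
 [[-0.054  0.003  0.999]
 [-0.005  1.    -0.004]
 [-0.999 -0.005 -0.054]]
```

Emit:
servo_tool --plan '[[[-0.4, -2.2, 0], 0, 1], [[-0.4, -2.2, 0], 0, 1], [[-0.4, -2.2, 0], 0, 1], [[-0.4, -2.2, 0], 0, 1], [[-0.3, -2.2, 0], 0, 1], [[-0.3, -2.2, 0], 0, 1]]'

```text
t: 17.9
ee_pos: [0.582, 0.0146, 0.3248]
tcp_rot: [[-0.045, -0.27, 0.962], [-0.023, 0.963, 0.27], [-0.999, -0.01, -0.049]]
contact_force: [0.1, 0.6, -0.1]
grip_width: 0.007
```

```bash
python3 -c "
from h import *;st();c=capture('side');save(c,'side8')
import cv2
a=cv2.imread('pics/side8.png')[100:300,180:380];cv2.imwrite('pics/side8c.png',cv2.resize(a,(600,600),interpolation=cv2.INTER_CUBIC))"
```

```text
t 17.9 tip fixture mm [ 24.   91.8 135. ] force fix [ 0.26  0.52 -0.12] tool z yaw 15.66 grip 0.007 tool axes in fixture
 [[-0.049  0.003  0.999]
 [-0.01   1.    -0.004]
 [-0.999 -0.01  -0.049]]
```

View pics/side8c.png

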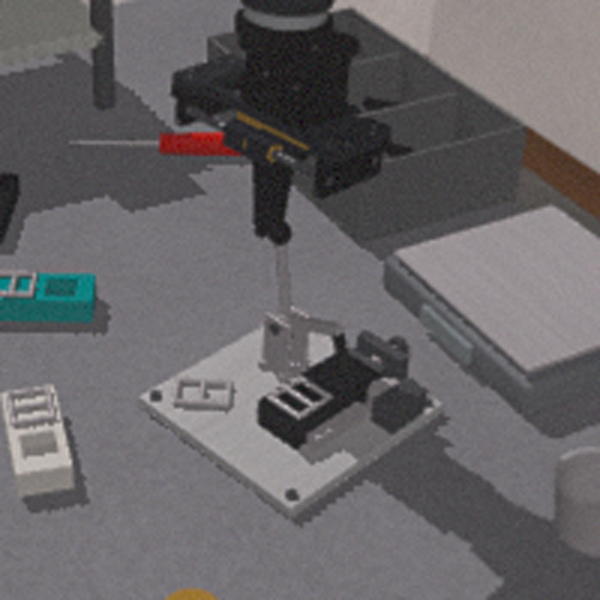

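Emit:
servo_tool --plan '[[[0, -2.2, -0.3], 0, 1], [[0, -2.2, -0.3], 0, 1], [[0, -2.2, -0.3], 0, 1], [[0, -2.2, -0.3], 0, 1], [[0, 0, 0], 0, 1], [[0, 0, 0], 0, 1]]'

```text
t: 18.55
ee_pos: [0.583, 0.0038, 0.3228]
tcp_rot: [[-0.047, -0.27, 0.962], [-0.025, 0.963, 0.269], [-0.999, -0.011, -0.052]]
contact_force: [0.1, 0.6, -0.4]
grip_width: 0.005
```

```bash
python3 -c "
from h import *;st();c=capture('side');save(c,'side9')
import cv2
a=cv2.imread('pics/side9.png')[100:300,180:380];cv2.imwrite('pics/side9c.png',cv2.resize(a,(600,600),interpolation=cv2.INTER_CUBIC))"
```

```text
t 18.55 tip fixture mm [ 21.5  80.9 133.1] force fix [ 0.29  0.52 -0.39] tool z yaw 15.62 grip 0.005 tool axes in fixture
 [[-0.052  0.004  0.999]
 [-0.011  1.    -0.004]
 [-0.999 -0.011 -0.052]]
```

View pics/side9c.png

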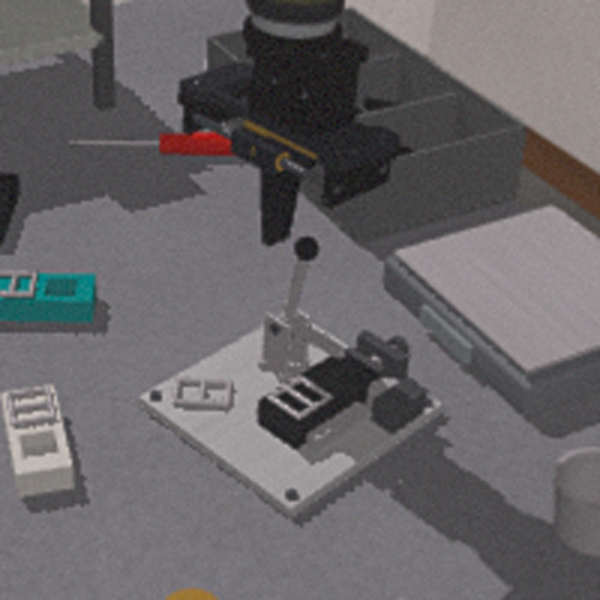

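Snapped shut: the knob is now at crop (306,248), away from the finger, and the arm lies down in the slot. I'll back off and check.

Emit:
servo_tool --plan '[[[0, 5, 0], 0, 1], [[0, 15, 0], 0, 1], [[-5, 25, 0], 0, 1], [[-15, 25, 0], 0, 1], [[-25, 25, 0], 0, 1], [[-25, 25, 0], 0, 1], [[0, 25, 0], 0, 1], [[0, 0, 0], 0, 1], [[0, 0, 0], 0, 1]]'

```text
t: 19.5
ee_pos: [0.5424, 0.1569, 0.3934]
tcp_rot: [[-0.049, -0.273, 0.961], [-0.022, 0.962, 0.272], [-0.999, -0.008, -0.053]]
contact_force: [-0.8, -0.4, 0.2]
grip_width: 0.006
```

```bash
python3 -c "
from h import *;st();c=capture('side');save(c,'sideA');ct=capture('top');save(ct,'topA')
p=POSE;cc,s=np.cos(p[2]),np.sin(p[2])
def W(P):
    P=np.array(P)/1000;return [p[0]+cc*P[0]-s*P[1],p[1]+s*P[0]+cc*P[1],P[2]]
print('expected shut knob',proj(c,W((20,43,143))),proj(ct,W((20,43,143))))
for k,n in((c,'side'),(ct,'top')): print([(np.round(r['position'],1),round(r['score'],2)) for r in place_of(n,'clamp_knob')], [(np.round(r['position'],1),round(r['score'],2)) for r in place_of(n,'carrier_mid')])
for n in ['spare','dispenser','tin','screwdriver','weight','buckle']: print(n,[np.round(r['position']).tolist() for r in place_of('top',n)][:2],[np.round(r['position']).tolist() for r in place_of('side',n)][:2])
import cv2
a=cv2.imread('pics/sideA.png')[150:300,200:350];cv2.imwrite('pics/sideAc.png',cv2.resize(a,(600,600),interpolation=cv2.INTER_CUBIC))
a=cv2.imread('pics/topA.png')[120:270,180:330];cv2.imwrite('pics/topAc.png',cv2.resize(a,(600,600),interpolation=cv2.INTER_CUBIC))"
```

```text
t 19.5 tip fixture mm [ 24.2 239.8 203.6] force fix [-0.85 -0.21  0.17] tool z yaw 15.8 grip 0.006 tool axes in fixture
 [[-0.053  0.001  0.999]
 [-0.008  1.    -0.001]
 [-0.999 -0.008 -0.053]]
expected shut knob [[282.20373198 182.857243  ]] [[258.92203206 170.67167601]]
[(array([281.8, 183.5]), 0.78)] [(array([192.5, 246.3]), 0.89), (array([193.6, 200.8]), 0.77), (array([286. , 232.3]), 0.58)]
[(array([257.8, 168.4]), 0.43)] [(array([249.9, 259. ]), 0.93), (array([272. , 179.3]), 0.63), (array([181. , 232.2]), 0.44)]
spare [[125.0, 231.0]] [[175.0, 175.0]]
dispenser [[368.0, 222.0]] [[313.0, 342.0]]
tin [[338.0, 141.0]] [[378.0, 279.0]]
screwdriver [[110.0, 153.0], [126.0, 230.0]] [[234.0, 152.0], [301.0, 228.0]]
weight [[332.0, 252.0]] [[243.0, 319.0], [288.0, 223.0]]
buckle [[251.0, 208.0]] [[247.0, 233.0], [276.0, 208.0]]
```

View pics/sideAc.png

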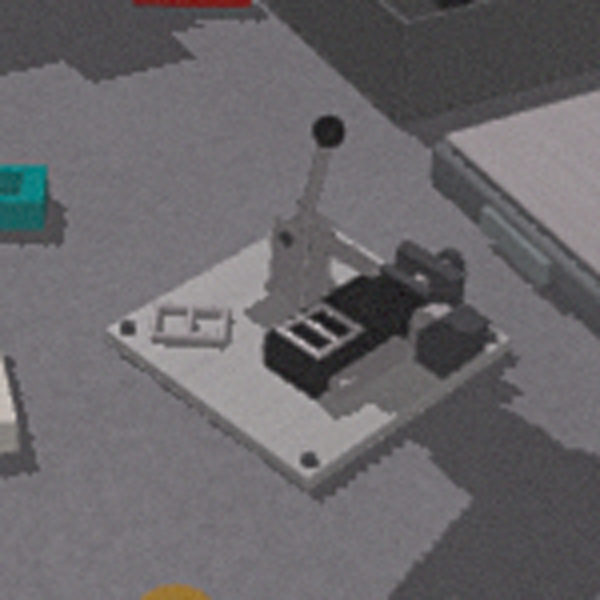

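View pics/topAc.png

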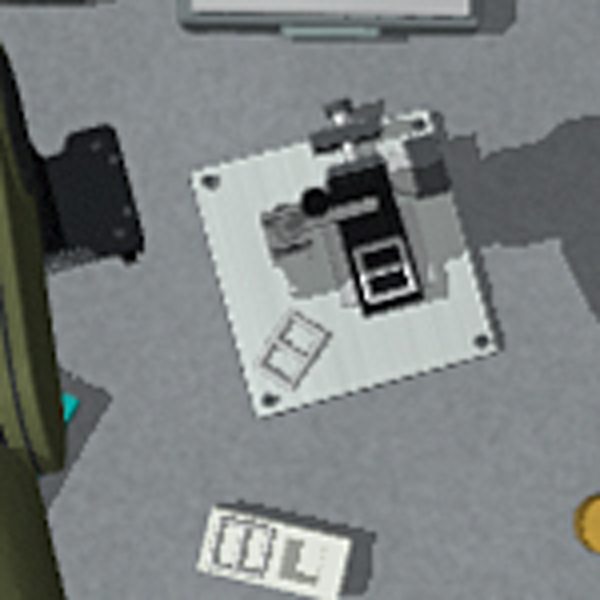

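The knob is within a pixel of the predicted shut position in the side view. In the top view the foot lies in the slot, the carrier sits on the stop, and the bystanders haven't moved.

```bash
python3 -c "
from h import *;print(job_done())"
```

```text
the job is handed in; nothing more can be done
None
```

The job is done and handed in at about 19.6 s; no verdict came back. The carrier is home on the stop, the clamp is shut with its foot in the slot, and the gripper is well clear.

- **Seating:** I pushed the carrier along the channel with the closed fingers. It met 3–5 N of pad drag, then went solid at the stop. I held it there about 1.4 s in all. The readings along the channel were 9–10.5 N at first and about 12 N for the last 0.9 s. With the downward rubbing of the fingers included, the last part was about 14.5 N in total.
- **Clamp:** I pushed the knob along its arc, and it snapped shut past dead centre. The highest force I read was about 7 N.
- **Forces against the 25 N limit:** Forces were only read at the end of each move call. The highest total I saw was about 14.5 N; peaks within a move were not read.
- **Last checks:**
  - The knob was within 1 px of its computed shut position in the side view and about 2.5 px in the top view.
  - From the finger position, the carrier's centre is about 1–2 mm short of the fixture origin.
  - Bystanders showed no visible shift; the detector's positions moved only by its usual few pixels.
- **What disagreed:** The tool tilted by up to about 3° while pressing, because its orientation gives under load. The push therefore came out 2–3 N short of 12 N at first, and I took bigger steps to reach it.

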